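# Feel which staple tins are full, put those in the sprung-lid box and snap it shut

## Task

Three look-alike staple tins stand on the desk, some full and some empty: lift them to feel which. Stand each full tin upright on the floor of the dark steel box (its half-open lid overhangs it, so lean the tool in from the catch side), and leave each empty one standing upright on the desk; then press the sprung lid down until the catch on its front snaps over it and holds it shut. Set the tins down, do not drop them, and leave the other things on the desk where they are.

Things in the scene. Friction and masses are not known exactly. Their poses are not given: they have to be found in the camera images.
- tin_1: one of three identical staple tins, 66 x 44 x 46 mm (x, y, z): mustard body with a cream and red band, steel lid pressed on for good. Origin: centre of the underside, x along its length, z up. Grip it across its width (y), firmly and over the middle of its length, or it swings. Full it weighs about 430 g, empty about 90 g; which are full changes each time and can only be felt
- tin_2: one of three identical staple tins, 66 x 44 x 46 mm (x, y, z): mustard body with a cream and red band, steel lid pressed on for good. Origin: centre of the underside, x along its length, z up. Grip it across its width (y), firmly and over the middle of its length, or it swings. Full it weighs about 430 g, empty about 90 g; which are full changes each time and can only be felt
- tin_3: one of three identical staple tins, 66 x 44 x 46 mm (x, y, z): mustard body with a cream and red band, steel lid pressed on for good. Origin: centre of the underside, x along its length, z up. Grip it across its width (y), firmly and over the middle of its length, or it swings. Full it weighs about 430 g, empty about 90 g; which are full changes each time and can only be felt
- supply_box: dark blue-green steel box, outside 160 x 200 x 76 mm (x, y, z) without its lid, heavy, stays put. Origin: centre of its underside; x runs from its front (with the catch, turned to the robot's left) to its back, y along its length. The half-open lid overhangs it: bring tins in from the front, the tool leaning 20 to 45 degrees towards the front
- box_floor (a point): centre of the box's inner floor, 4 mm above the desk, axes as the box's. Inside: 152 x 192 mm (x, y), walls 4 mm thick, rim 72 mm above the floor. Two tins fit side by side, lengths along x, centred at y = -42 and +42 mm and about x = -30 mm; the other tin and the wall leave room for fingers opened to about 60 mm
- supply_box_lid (a joint): angle of the box's lid in rad: 0 shut, 0.90 open against its stop; a spring (0.2 to 0.3 N m) opens it. Pressed down near its front edge (2 N, at the end 8 N) it swings shut and the catch takes it; released before that it springs open
- lid_hinge (a point): middle of the lid's hinge line, along the back rim: x = +80, z = 76 mm of the box; it turns with the lid. The lid is a plate 4 mm thick, its underside through the hinge line, reaching 164 mm to the front and 204 mm wide: open, its front edge is at x = -22, z = 204 mm of the box; shut, its top is at z = 80 mm
- catch_hook (a point): top of the brass spring catch in the middle of the box's front (x = -85, y = 0, z = 84 mm of the box), 18 mm wide. The lid pushes it forward on the way down and it snaps back over the lid's bar. It is a hair trigger: 2 N towards the front fires it and the lid flies open, so press the lid beside or well behind it
- desk_2: the white desk; its top is at z = 0. Along its back stands a monitor, whose lower edge is about 125 mm above the desk: keep the hand clear of it
- date_stamp: a bystander, leave it where it is; origin at the centre of its underside: hand stamp with a wooden knob, 25 x 44 x 64 mm
- stapler: a bystander, leave it where it is; origin at the centre of its underside: green stapler, 38 x 140 x 39 mm
- phone: a bystander, leave it where it is; origin at the centre of its underside: black phone, 147 x 72 x 8 mm

How it is judged:
At the end, for the whole second after the job is handed in: every full tin stands upright (within 0.12 rad) and at rest on the floor of the box, every empty tin stands upright and at rest on the desk (full and empty told by the weight each rests with, over or under 2.2 N), and the lid is held shut by its catch (under 0.04 rad) (angle between each of tin_1, tin_2, tin_3's own z axis and vertical below 0.12 rad and linear speed of each of tin_1, tin_2, tin_3 below 0.02 m/s and ((x of tin_1 in the frame of supply_box between -0.08 and 0.08 m and y of tin_1 in the frame of supply_box between -0.1 and 0.1 m and z of tin_1 in the frame of supply_box below 0.02 m and contact force between tin_1 and supply_box above 2.2 N) or (height (world z) of tin_1 below 0.012 m and contact force between tin_1 and desk_2 between 0.3 and 2.2 N)) and ((x of tin_2 in the frame of supply_box between -0.08 and 0.08 m and y of tin_2 in the frame of supply_box between -0.1 and 0.1 m and z of tin_2 in the frame of supply_box below 0.02 m and contact force between tin_2 and supply_box above 2.2 N) or (height (world z) of tin_2 below 0.012 m and contact force between tin_2 and desk_2 between 0.3 and 2.2 N)) and ((x of tin_3 in the frame of supply_box between -0.08 and 0.08 m and y of tin_3 in the frame of supply_box between -0.1 and 0.1 m and z of tin_3 in the frame of supply_box below 0.02 m and contact force between tin_3 and supply_box above 2.2 N) or (height (world z) of tin_3 below 0.012 m and contact force between tin_3 and desk_2 between 0.3 and 2.2 N)) and value of joint supply_box_lid below 0.04 rad); the robot touches nothing.
It fails at once if the date stamp is pushed more than 30 mm (distance of date_stamp from where it was at the start of the episode above 0.03 m).
It fails at once if the stapler is pushed more than 30 mm (distance of stapler from where it was at the start of the episode above 0.03 m).
It fails at once if the phone is pushed more than 30 mm (distance of phone from where it was at the start of the episode above 0.03 m).
It fails at once if a tin is dropped from more than about 25 mm or knocked flying (faster than 0.7 m/s while the fingers do not hold it) ((linear speed of tin_1 above 0.7 m/s and contact force between the fingers and tin_1 below 0.3 N) or (linear speed of tin_2 above 0.7 m/s and contact force between the fingers and tin_2 below 0.3 N) or (linear speed of tin_3 above 0.7 m/s and contact force between the fingers and tin_3 below 0.3 N)).
It also fails if it takes over 72 s, if anything falls off the work surface, if the arm or the gripper's body presses on something with over 40 N, if the wrist force passes 120 N, or if a joint passes its speed limit or range.

## Robot

A 6-joint arm with a two-finger parallel gripper is mounted at the origin on a cart in front of the work surface, level with it; the furniture and walls round the work are solid. World frame = base frame: x ahead of the robot, y to its left, z up, the work surface at z = 0. Lengths are in m, angles in rad, forces in N, time in s.
With the tool pointing down it reaches from about 0.3 to 0.775 m from the base axis. Payload 14.6 kg.
Tool frame: the origin (TCP) lies at the very end of the fingers, on their centre line; the grasp point (between the pads) lies 19 mm behind it (ctrl.grasp_offset is the distance from the TCP to the grasp point, in m); z points along the fingers, y is the line along which they close (so a half turn about z gives the same grasp; the last joint's range is limited). The gripper opens to 94 mm and grips with 3 to 60 N. Pads are 16 mm wide; open, the fingers measure 119 mm over their backs; the gripper's body (75 mm by 177 mm) begins 78 mm behind the grasp point.
Start: joints at [1.1, 0.3, 1.521, -0, 1.321, -0.067], TCP at [0.216, 0.506, 0.205] pointing down, gripper open.
Joint ranges: [-3.03, 3.03], [-0.79, 2.21], [0.23, 2.52], [-1.04, 4.18], [0, 3.07], [-2.55, 2.55]. Speed limits (rad/s): [2.22, 2.22, 2.57, 3.14, 3.14, 3.14].

## Interface

Orientations are given as [roll, pitch, yaw] about the fixed x, y, z axes, in that order (R = Rz(yaw) Ry(pitch) Rx(roll)).
In Python, from station import ctrl gives the robot as it stands.
- The arm moves only by the tool step_arm, never from a script. Its argument "plan" is a list that holds one entry, the list of rows, each a list of 6 numbers: the shift along the tool's x, y, z in units of 30 mm (1.0 is 30 mm), then the turn, a rotation vector about the tool's x, y, z in units of 6 degrees (1.0 is 6 degrees). In form: [[[dx, dy, dz, wx, wy, wz], ...]]. A call has 1 to 8 rows; each row is the pose to reach, as a shift and turn from the pose commanded when the call began, along the tool's axes at that moment; what a row does not reach only later rows make up. A row lasts 1/12 s, in which the tool goes at most 41.7 mm and 7.16 degrees, less where a joint would pass 70% of its speed; a pose out of reach is approached as far as the arm can. A call with a gripper value outside its range is refused whole. "grip" is the opening, from 0 (shut) to 1 (fully open), set as the call begins (left out, the last holds). The fingers move at their own pace and stop on an object; "squeeze" is the grip in N (left out, the last holds). Time passes only in rows, so rows that repeat a pose let the fingers close. It gives the time, the measured TCP pose, the force, the opening and the grip force at its end, in the units of the state.
- ctrl.get_obs(): the state, without advancing time (a new reading comes with each control period).
- ctrl.camera(name): name is "scene" or "top" or "wrist"; returns the picture (400x640x3 uint8, red, green, blue); there is no depth.
- ctrl.camera_model(name): a dict with "intrinsics" (3x3 intrinsics, pixels), "R" (3x3) and "t" (3): a world point X has camera coordinates R X + t; the wrist camera has in their place "tool_from_camera" (4x4, takes a point from camera to tool coordinates, whose origin is the TCP and whose axes are the flange's). Camera axes: x right, y down, z forward; pixel columns grow to the right and rows downward; lengths in m; the calibration is good to about 2 mm. A picture is of the moment at which its call begins: read the wrist's pose just before it. camera_model takes no time and is no camera call.
- ctrl.hand_in(): hands the job in; it is judged then, once.
Trained networks look in the newest picture that a camera, given by its name, has taken for a name from the list of things; names that differ only in an ending like _2 or _b are one class to them, and where a whole thing is asked for, a point or a joint stands for the part that bears it (a point fixed in the world has none). Each returns a list of dicts, best first, with "confidence" (0 to 1); they miss things now and then, are a little off and sometimes report something else, mostly with a low value. They report only what shows in the picture. A call takes as long as a camera call.
- ctrl.masks_of(query, camera): "pixels" (400x640 bool, what is visible of it) and "at" ([column, row] in pixels, amid what is visible of it).
- ctrl.place_of(query, camera): "at" ([column, row] in pixels: a listed point, or the origin of a listed thing).
The state is a dict: "time_s": time; "qpos": joint angles; "joint_vel": joint speeds; "tau": joint torques, N m; "ee_pos": TCP position; "eef_rot": TCP orientation; "force": force on the tool from outside, world axes, zero at the start; "moment": the same for the moment, N m; "grip_width": finger opening in m; "grip_force": force on a finger pad.
Only numpy, scipy, OpenCV 4.12 (cv2) and the standard library are available. Lean on these libraries where they do the work, as an engineer would, in place of code of your own. Each camera call takes 0.05 s, during which the arm holds its last target. There are 200 camera calls.

## Working session

There is one attempt and no reset: what is moved stays moved. The work goes in short steps, Python scripts to look and compute and a tool call to move; the robot and the scene stay as the last step left them, time stands still between calls to the robot, and variables do not carry over. Pictures are saved under pics/ and viewed, at most 10 in all, crops included, and the job is handed in when it is done.

Besides the shell and the picture viewer there is one more tool, called as name(argument=value, ...), one argument or row to a line, values as JSON. step_arm: Moves the arm, as the interface text tells. Its arguments: {"type":"object","properties":{"plan":{"type":"array","items":{"type":"array","items":{"type":"array","items":{"type":"number"}}}},"grip":{"type":"number"},"squeeze":{"type":"number"}},"required":["plan"]}

```bash
ls; mkdir -p pics
python3 - <<'E'
from station import ctrl
import cv2,numpy as np
o=ctrl.get_obs();print({k:np.round(v,3).tolist() for k,v in o.items()})
ims=[]
for c in ["scene","top"]:
    im=ctrl.camera(c);ims.append(im);m=ctrl.camera_model(c);print(c,{k:np.round(v,4).tolist() for k,v in m.items()})
    for q in ["tin_1","supply_box","catch_hook","lid_hinge","box_floor","date_stamp","stapler","phone"]:
        print(c,q,[(np.round(d["at"],1).tolist(),round(d["confidence"],2)) for d in ctrl.place_of(q,c)][:5])
    cv2.imwrite(f"pics/{c}0.png",im[:,:,::-1])
print(np.round(ctrl.camera_model("wrist")["tool_from_camera"],4).tolist(),np.round(ctrl.camera_model("wrist")["intrinsics"],1).tolist(), ctrl.grasp_offset)
E
```

```text
pics
{'time_s': 0.0, 'qpos': [1.1, 0.3, 1.522, -0.0, 1.321, -0.067], 'joint_vel': [0.001, 0.001, 0.001, -0.002, -0.001, 0.001], 'tau': [-0.002, -53.181, -35.274, 0.071, 0.024, -0.0], 'ee_pos': [0.216, 0.506, 0.205], 'eef_rot': [-3.14, -0.0, 2.738], 'force': [-1.185, -1.072, 0.103], 'moment': [-0.01, -0.001, 0.006], 'grip_force': 0.0, 'grip_width': 0.094}
scene {'intrinsics': [[515.6495, 0.0, 317.1307], [0.0, 515.6495, 205.895], [0.0, 0.0, 1.0]], 'R': [[-0.8827, -0.4698, 0.0076], [-0.3858, 0.7155, -0.5825], [0.2682, -0.5171, -0.8128]], 't': [0.5121, -0.0088, 1.1537]}
scene tin_1 [([245.3, 206.3], 0.79), ([385.0, 98.8], 0.61), ([417.5, 91.5], 0.56)]
scene supply_box [([322.1, 147.8], 0.77)]
scene catch_hook [([304.4, 146.8], 0.86)]
scene lid_hinge [([341.4, 107.6], 0.77)]
scene box_floor [([323.8, 144.1], 0.81)]
scene date_stamp [([335.0, 75.6], 0.63)]
scene stapler [([217.0, 148.2], 0.93)]
scene phone [([208.4, 188.7], 0.87)]
top {'intrinsics': [[400.7118, 0.0, 313.5863], [0.0, 400.7118, 204.2338], [0.0, 0.0, 1.0]], 'R': [[0.2549, -0.967, -0.0011], [-0.9404, -0.2477, -0.233], [0.225, 0.0604, -0.9725]], 't': [-0.092, 0.4631, 0.8645]}
top tin_1 [([401.4, 264.7], 0.76), ([207.1, 145.0], 0.67), ([378.2, 233.7], 0.64)]
top supply_box [([289.6, 186.2], 0.72), ([208.0, 141.6], 0.4)]
top catch_hook [([254.6, 166.9], 0.58)]
top lid_hinge [([321.0, 190.1], 0.68)]
top box_floor []
top date_stamp [([392.9, 173.5], 0.82)]
top stapler [([270.3, 99.5], 0.79)]
top phone [([225.9, 102.0], 0.85)]
[[-0.0002, -0.9697, -0.2442, 0.0717], [1.0, -0.0002, 0.0002, 0.0006], [-0.0002, -0.2442, 0.9697, -0.1794], [0.0, 0.0, 0.0, 1.0]] [[276.4, 0.0, 321.1], [0.0, 276.4, 201.1], [0.0, 0.0, 1.0]] 0.0188
```

View pics/scene0.png

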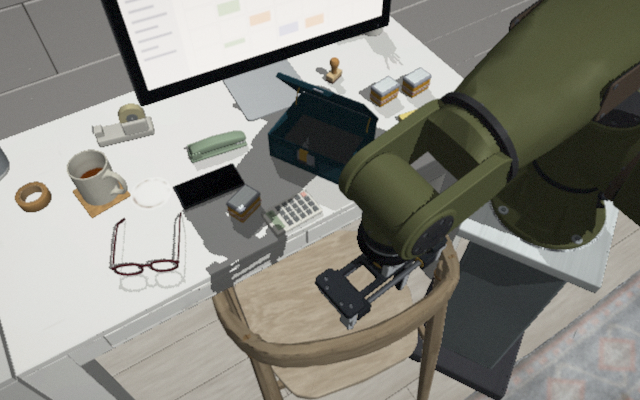

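View pics/top0.png

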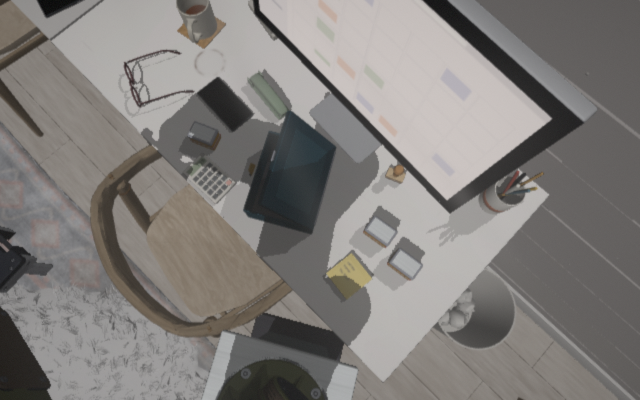

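```bash
cat > h.py <<'E'
from station import ctrl
import numpy as np, cv2
from scipy.optimize import minimize
from scipy.spatial.transform import Rotation as Rn
def proj(X,c,pose=None):
    m=ctrl.camera_model(c)
    if "R" in m: Y=np.asarray(X)@np.array(m["R"]).T+m["t"]
    else:
        T=np.array(m["tool_from_camera"]); p,e=pose; Rt=Rn.from_euler('xyz',e).as_matrix()
        Y=((np.asarray(X)-p)@Rt-T[:3,3])@T[:3,:3]
    u=Y@np.array(m["intrinsics"]).T
    return u[:,:2]/u[:,2:]
def ray(px,c,z,pose=None):
    m=ctrl.camera_model(c);K=np.array(m["intrinsics"]);d=np.linalg.solve(K,[*px,1])
    if "R" in m: R=np.array(m["R"]);o=-R.T@m["t"];d=R.T@d
    else:
        T=np.array(m["tool_from_camera"]); Rt=Rn.from_euler('xyz',pose[1]).as_matrix();o=pose[0]+Rt@T[:3,3];d=Rt@T[:3,:3]@d
    return o+d*(z-o[2])/d[2]
def cub(sx,sy,sz,z0=0):
    return np.array([[a*sx/2,b*sy/2,z0+c*sz] for a in(-1,1) for b in(-1,1) for c in(0,1)])
def pl(P,x,y,th):
    c,s=np.cos(th),np.sin(th);return P@np.array([[c,s,0],[-s,c,0],[0,0,1]])+[x,y,0]
def lid(a=.9):
    P=np.array([[-r,b,h] for r in(0,.164) for b in(-.102,.102) for h in(0,.004)])
    c,s=np.cos(a),np.sin(a)
    return np.c_[P[:,0]*c+P[:,2]*s, P[:,1], -P[:,0]*s+P[:,2]*c]+[.08,0,.076]
def rend(parts,q,c,pose=None,S=4):
    im=np.zeros((400*S,640*S),np.uint8)
    for P in parts:
        h=cv2.convexHull(np.round(proj(pl(P,*q),c,pose)*S).astype(np.int32));cv2.fillConvexPoly(im,h,1)
    return im[::S,::S] if S==1 else cv2.resize(im*255,(640,400),interpolation=cv2.INTER_AREA)/255.
def fit(parts,q0,views):
    # views: list of (cam,mask,pose)
    def cost(q):
        s=0
        for c,m,p in views:
            r=rend(parts,q,c,p);s+=1-np.minimum(r,m).sum()/np.maximum(r,m).sum()
        return s/len(views)
    best=None
    for th in q0[2]:
        s=np.array([[0,0,0],[.02,0,0],[0,.02,0],[0,0,.3]])+[q0[0],q0[1],th]
        r=minimize(cost,s[0],method='Nelder-Mead',options=dict(initial_simplex=s,xatol=2e-4,fatol=1e-4,maxiter=90))
        if best is None or r.fun<best.fun: best=r
    return best.x,best.fun
TIN=[cub(.066,.044,.046)]
BOX=[cub(.16,.2,.076),lid()]
E
cat > m0.py <<'E'
from h import *
M={}
for c in ["scene","top"]:
    ctrl.camera(c)
    M[c]={q:[d for d in ctrl.masks_of(q,c)if d["confidence"]>.3] for q in ["tin_1","supply_box"]}
    for q in M[c]:
        for d in M[c][q]: print(c,q,np.round(d["at"]),round(d["confidence"],2),d["pixels"].sum())
print({q:np.round((ray(a,'scene',0),ray(b,'top',0)),3).tolist() for q,a,b in [("stamp",(335,75.6),(392.9,173.5)),("stapler",(217,148),(270,99.5)),("phone",(208,188.7),(226,102))]})
for z,a,b in[(.084,(304.4,146.8),(254.6,166.9)),(.076,(341.4,107.6),(321,190.1))]:
    print("hook/hinge",np.round(ray(a,'scene',z),3),np.round(ray(b,'top',z),3))
S=[(d["pixels"],ray(d["at"],'scene',.025)) for d in M["scene"]["tin_1"][:3]]
for d in M["top"]["tin_1"][:3]:
    p=ray(d["at"],'top',.025)
    s=min(S,key=lambda t:np.linalg.norm(t[1]-p))
    print(np.round(p,3),np.round(s[1],3),*fit(TIN,(p[0],p[1],[0,.8,1.6,2.4]),[("top",d["pixels"],None),("scene",s[0],None)]))
h=ray((254.6,166.9),'top',.084);k=ray((321,190.1),'top',.076);v=k-h;th=np.arctan2(v[1],v[0]);print("th0",th)
c=(h+k)/2
print("box",*fit(BOX,(c[0],c[1],[th]),[(cc,M[cc]["supply_box"][0]["pixels"],None) for cc in M]))
E
python3 m0.py
```

```text
scene tin_1 [243. 204.] 0.93 854
scene tin_1 [419.  83.] 0.91 644
scene tin_1 [384.  94.] 0.75 668
scene supply_box [320. 130.] 0.93 7039
top tin_1 [382. 233.] 0.86 611
top tin_1 [203. 138.] 0.66 613
top tin_1 [405. 263.] 0.65 642
top supply_box [292. 175.] 0.94 7442
{'stamp': [[0.607, -0.153, 0.0], [0.61, -0.138, 0.0]], 'stapler': [[0.738, 0.216, 0.0], [0.725, 0.213, 0.0]], 'phone': [[0.686, 0.328, 0.0], [0.69, 0.322, 0.0]]}
hook/hinge [0.518 0.178 0.084] [0.515 0.179 0.084]
hook/hinge [0.504 0.022 0.076] [0.502 0.02  0.076]
[ 0.451 -0.14   0.025] [ 0.452 -0.125  0.025] [ 0.45419942 -0.13610054  1.20821024] 0.0891595693317172
[0.572 0.337 0.025] [0.58  0.339 0.025] [0.57855903 0.33618495 1.46813815] 0.13738146599826334
[ 0.397 -0.206  0.025] [ 0.39  -0.206  0.025] [ 0.39540773 -0.20720271  1.20764716] 0.11606889590053104
th0 -1.648048240398412
box [ 0.51272951  0.0964505  -1.57159651] 0.07428765142571342
```

```bash
cat >> h.py <<'E'
def Rt(yaw,a): return Rn.from_euler('z',yaw)*Rn.from_euler('x',np.pi)*Rn.from_euler('y',-np.radians(a))
def plan(g,yaw,a,cur=None,back=0.):
    """grasp point g (world) -> row numbers; cur=(tcp,Rotation)"""
    o=ctrl.get_obs()
    if cur is None: cur=(np.array(o["ee_pos"]),Rn.from_euler('xyz',o["eef_rot"]))
    R=Rt(yaw,a); z=R.as_matrix()[:,2]; tcp=np.array(g)+z*(ctrl.grasp_offset-back)
    d=cur[1].inv().apply(tcp-cur[0])/.03; w=np.degrees((cur[1].inv()*R).as_rotvec())/6
    n=max(np.linalg.norm(d)*30/41.7,np.linalg.norm(w)*6/7.16)
    print("row",np.round(np.r_[d,w],2).tolist(),"n>=%.1f"%n,"tcp",np.round(tcp,3))
    return tcp,R
def gp():
    o=ctrl.get_obs();R=Rn.from_euler('xyz',o["eef_rot"]).as_matrix();return np.array(o["ee_pos"])-R[:,2]*ctrl.grasp_offset
def wfit(q0,sel=None,z0=0):
    o=ctrl.get_obs();pose=(np.array(o["ee_pos"]),np.array(o["eef_rot"]));im=ctrl.camera("wrist")
    parts=[p+[0,0,z0] for p in TIN];out=[]
    for d in ctrl.masks_of("tin_1","wrist"):
        p=ray(d["at"],"wrist",z0+.025,pose)
        if d["confidence"]>.3 and np.hypot(*(p[:2]-q0[:2]))<.06:
            q,f=fit(parts,(p[0],p[1],[q0[2]]),[("wrist",d["pixels"],pose)]);print("tin",np.round(q,4),"cost %.3f conf %.2f"%(f,d["confidence"]));out.append(q)
    return im,out
E
python3 - <<'E'
from h import *
print([np.round(ray(p,'top',.125),3).tolist() for p in [(255,5),(450,208),(350,104)]])
plan((.5786,.3362,.03),1.468,27,back=.12)
E
```

```text
[[0.894, 0.286, 0.125], [0.52, -0.255, 0.125], [0.7, 0.005, 0.125]]
row [-12.88, 1.01, 2.84, 2.85, -3.87, 11.89] n>=10.7 tcp [0.583 0.382 0.12 ]
```

step_arm(
  plan=[
    [[-12.88,1.0,2.0,2.85,-3.87,11.89],[-12.88,1.0,2.0,2.85,-3.87,11.89],[-12.88,1.0,2.0,2.85,-3.87,11.89],[-12.88,1.0,2.0,2.85,-3.87,11.89],[-12.88,1.0,2.0,2.85,-3.87,11.89],[-12.88,1.0,2.0,2.85,-3.87,11.89],[-12.88,1.0,2.0,2.85,-3.87,11.89],[-12.88,1.0,2.0,2.85,-3.87,11.89]],
  ],
  grip=1,
  squeeze=45,
)

```text
time_s: 1.87
ee_pos: [0.5297, 0.3993, 0.1542]
eef_rot: [-3.08, 0.358, 1.805]
force: [-0.2, 0.9, -0.3]
grip_width: 0.094
grip_force: 0.0
```

Run:
```python
from h import *
plan((.5786,.3362,.03),1.468,27,back=.12)
```

```text
row [-0.52, 1.69, 1.31, 0.72, -0.98, 2.98] n>=2.7 tcp [0.583 0.382 0.12 ]
```

step_arm(
  plan=[
    [[-0.52,1.69,1.31,0.72,-0.98,2.98],[-0.52,1.69,1.31,0.72,-0.98,2.98],[-0.52,1.69,1.31,0.72,-0.98,2.98],[-0.52,1.69,1.31,0.72,-0.98,2.98],[-0.52,1.69,1.31,0.72,-0.98,2.98]],
  ],
)

```text
time_s: 2.28
ee_pos: [0.5818, 0.3834, 0.1195]
eef_rot: [-3.138, 0.469, 1.478]
force: [-1.0, 0.2, 0.2]
grip_width: 0.0936
grip_force: 0.0
```

Run:
```python
from h import *
im,q=wfit((.5786,.3362,1.468));cv2.imwrite("pics/w1.png",im[:,:,::-1])
q=q[0];plan((q[0],q[1],.030),q[2],27)
```

```text
tin [0.5791 0.3362 1.4332] cost 0.064 conf 0.76
row [-0.04, 0.06, 4.06, 0.18, -0.03, 0.38] n>=2.9 tcp [0.578 0.328 0.013]
```

View pics/w1.png

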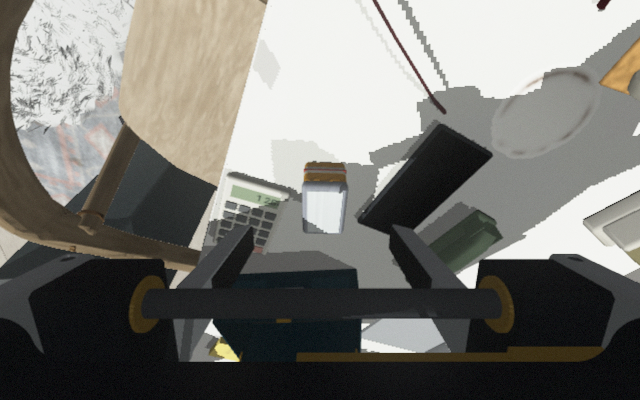

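step_arm(
  plan=[
    [[-0.04,0.06,1.0,0.18,-0.03,0.38],[-0.04,0.06,2.0,0.18,-0.03,0.38],[-0.06,0.06,3.0,0.18,-0.03,0.38],[-0.1,0.06,3.92,0.18,-0.03,0.38],[-0.1,0.06,3.92,0.18,-0.03,0.38],[-0.1,0.06,3.92,0.18,-0.03,0.38]],
  ],
  grip=0.72,
)

```text
time_s: 2.88
ee_pos: [0.5779, 0.3277, 0.018]
eef_rot: [-3.141, 0.472, 1.431]
force: [0.1, 0.7, 0.8]
grip_width: 0.068
grip_force: 0.0
```

step_arm(
  plan=[
    [[0,0,0,0,0,0],[0,0,0,0,0,0],[0,0,0,0,0,0],[0,0,0,0,0,0],[0,0,0,0,0,0],[0,0,0,0,0,0]],
  ],
  grip=0.3,
  squeeze=45,
)

```text
time_s: 3.38
ee_pos: [0.5783, 0.3279, 0.0175]
eef_rot: [3.141, 0.472, 1.43]
force: [-1.8, 2.6, 6.0]
grip_width: 0.0434
grip_force: 44.9
```

Run:
```python
from h import *
o=ctrl.get_obs();print(gp(),o["eef_rot"],o["force"],o["moment"],o["tau"])
print(Rn.from_euler('xyz',o["eef_rot"]).inv().apply([0,0,.04])/.03)
```

```text
[0.57950003 0.33637377 0.03428776] [3.14099835 0.47197483 1.42974701] [-1.7623626   2.61745567  5.95257605] [ 0.11144263  0.27100413 -0.13827203] [-1.99196756e+00 -7.77419400e+01 -3.02137005e+01 -9.74001065e-01
  5.81841711e-01  1.57376501e-02]
[-6.06194798e-01  7.05778479e-04 -1.18756269e+00]
```

step_arm(
  plan=[
    [[-0.3,0,-0.6,0,0,0],[-0.6,0,-1.2,0,0,0],[-0.9,0,-1.78,0,0,0],[-0.9,0,-1.78,0,0,0],[-0.9,0,-1.78,0,0,0],[-0.9,0,-1.78,0,0,0],[-0.9,0,-1.78,0,0,0]],
  ],
)

```text
time_s: 3.97
ee_pos: [0.5776, 0.3272, 0.0748]
eef_rot: [-3.139, 0.475, 1.431]
force: [-0.7, -0.7, -2.1]
grip_width: 0.0437
grip_force: 44.9
```

Run:
```python
from h import *
o=ctrl.get_obs();print(gp(),o["force"],o["moment"],o["grip_width"])
plan((.5127,.0965+.13,.18),1.57,27)
```

```text
[0.57885437 0.3357143  0.09148145] [-0.65767609 -0.69846149 -2.079751  ] [ 0.22416946  0.0189953  -0.01833637] 0.04367228203416229
row [-4.82, -1.64, -0.83, -0.63, 0.03, -1.18] n>=3.7 tcp [0.513 0.218 0.163]
```

step_arm(
  plan=[
    [[-0.9,0,-1.78,0,0,0]],
  ],
)

```text
time_s: 4.05
ee_pos: [0.5753, 0.3258, 0.109]
eef_rot: [-3.128, 0.483, 1.436]
force: [-0.1, 0.3, -1.9]
grip_width: 0.0437
grip_force: 44.9
```

step_arm(
  plan=[
    [[0,0,0,0,0,0],[0,0,0,0,0,0]],
  ],
)

```text
time_s: 4.22
ee_pos: [0.5788, 0.3282, 0.1195]
eef_rot: [3.139, 0.471, 1.429]
force: [0.3, -0.3, -1.5]
grip_width: 0.0437
grip_force: 44.9
```

step_arm(
  plan=[
    [[0,0,0,0,0,0],[0,0,0,0,0,0]],
  ],
)

```text
time_s: 4.38
ee_pos: [0.5778, 0.3274, 0.1165]
eef_rot: [-3.139, 0.475, 1.431]
force: [-0.5, -0.2, -1.4]
grip_width: 0.0438
grip_force: 44.9
```

step_arm(
  plan=[
    [[0,0,0,0,0,0],[0,0,0,0,0,0]],
  ],
)

```text
time_s: 4.55
ee_pos: [0.5779, 0.3276, 0.1171]
eef_rot: [-3.14, 0.474, 1.43]
force: [-0.4, -0.5, -1.2]
grip_width: 0.0437
grip_force: 44.9
```

step_arm(
  plan=[
    [[0.5,0,0.97,0,0,0],[1.0,0,1.95,0,0,0],[1.3,0,2.55,0,0,0],[1.49,0,2.92,0,0,0],[1.49,0,2.92,0,0,0],[1.49,0,2.92,0,0,0],[1.49,0,2.92,0,0,0]],
  ],
)

```text
time_s: 5.13
ee_pos: [0.5785, 0.3278, 0.0204]
eef_rot: [3.141, 0.472, 1.429]
force: [0.8, -0.2, -0.5]
grip_width: 0.0437
grip_force: 44.9
```

step_arm(
  plan=[
    [[0,0,0,0,0,0],[0,0,0,0,0,0],[0,0,0,0,0,0],[0,0,0,0,0,0]],
  ],
  grip=0.72,
)

```text
time_s: 5.47
ee_pos: [0.5783, 0.3277, 0.0201]
eef_rot: [-3.142, 0.473, 1.43]
force: [0.3, 0.5, 0.3]
grip_width: 0.0659
grip_force: 0.0
```

step_arm(
  plan=[
    [[0,0,-1.3,0,0,0],[0,0,-2.6,0,0,0],[0,0,-3.9,0,0,0],[0,0,-5.0,0,0,0],[0,0,-5.0,0,0,0],[0,0,-5.0,0,0,0]],
  ],
)

```text
time_s: 5.97
ee_pos: [0.5881, 0.3963, 0.155]
eef_rot: [3.139, 0.471, 1.429]
force: [-0.1, -0.0, -1.4]
grip_width: 0.0677
grip_force: 0.0
```

Run:
```python
from h import *
im,q=wfit((.579,.336,1.433));cv2.imwrite("pics/w2.png",im[:,:,::-1])
o=ctrl.get_obs();print(o["force"])
plan((.45,.22,.33),1.35,10)
```

```text
tin [0.5794 0.3338 1.4474] cost 0.094 conf 0.77
[-0.04935516 -0.30789861 -0.16604312]
row [-8.23, -3.74, -1.74, 0.23, 2.86, 0.73] n>=6.6 tcp [0.449 0.217 0.311]
```

View pics/w2.png

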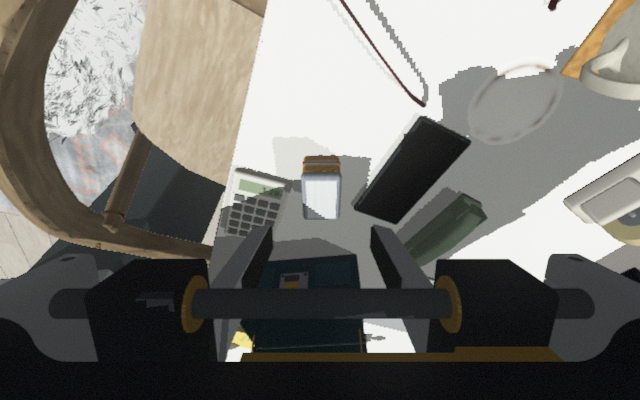

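step_arm(
  plan=[
    [[-3.0,-1.4,-5.0,0.1,1.0,0.3],[-3.0,-1.4,-5.0,0.1,1.0,0.3],[-3.0,-1.4,-5.0,0.1,1.0,0.3],[-8.23,-3.74,-1.74,0.23,2.86,0.73],[-8.23,-3.74,-1.74,0.23,2.86,0.73],[-8.23,-3.74,-1.74,0.23,2.86,0.73],[-8.23,-3.74,-1.74,0.23,2.86,0.73],[-8.23,-3.74,-1.74,0.23,2.86,0.73]],
  ],
)

```text
time_s: 6.73
ee_pos: [0.4669, 0.2447, 0.3051]
eef_rot: [-3.141, 0.174, 1.348]
force: [0.7, -0.6, 0.7]
grip_width: 0.0679
grip_force: 0.0
```

Run:
```python
from h import *
o=ctrl.get_obs();pose=(np.array(o["ee_pos"]),np.array(o["eef_rot"]));print(pose)
im=ctrl.camera("wrist");cv2.imwrite("pics/w3.png",im[:,:,::-1])
d=ctrl.masks_of("supply_box","wrist")
for e in d: print(e["confidence"],e["at"],e["pixels"].sum())
for k,z in (("catch_hook",.084),("lid_hinge",.076),("box_floor",.004)):
    print(k,[(np.round(ray(e["at"],"wrist",z,pose),3).tolist(),e["confidence"]) for e in ctrl.place_of(k,"wrist")])
plan((.43,-.10,.30),1.21,20)
```

```text
(array([0.46693523, 0.24469695, 0.30510529]), array([-3.14119435,  0.17417067,  1.34837938]))
0.64 [360.9, 218.4] 11790
catch_hook [([0.514, 0.181, 0.084], 0.9)]
lid_hinge []
box_floor [([0.51, 0.097, 0.004], 0.68)]
row [-11.47, 1.25, 2.8, 0.35, -1.67, 1.28] n>=8.5 tcp [ 0.428 -0.106  0.282]
```

step_arm(
  plan=[
    [[-11.47,1.25,2.8,0.35,-1.67,1.28],[-11.47,1.25,2.8,0.35,-1.67,1.28],[-11.47,1.25,2.8,0.35,-1.67,1.28],[-11.47,1.25,2.8,0.35,-1.67,1.28],[-11.47,1.25,2.8,0.35,-1.67,1.28],[-11.47,1.25,2.8,0.35,-1.67,1.28],[-11.47,1.25,2.8,0.35,-1.67,1.28],[-11.47,1.25,2.8,0.35,-1.67,1.28]],
  ],
)

```text
time_s: 7.65
ee_pos: [0.4307, -0.0846, 0.2833]
eef_rot: [-3.14, 0.349, 1.213]
force: [1.5, -0.3, -0.5]
grip_width: 0.0678
grip_force: 0.0
```

Run:
```python
from h import *
plan((.454,-.136,.034),1.21,27,back=.12)
```

```text
row [2.0, 1.34, 4.91, -0.01, -1.17, 0.02] n>=3.9 tcp [ 0.47  -0.093  0.124]
```

step_arm(
  plan=[
    [[2.0,1.34,4.91,0,-1.17,0],[2.0,1.34,4.91,0,-1.17,0],[2.0,1.34,4.91,0,-1.17,0],[2.0,1.34,4.91,0,-1.17,0],[2.0,1.34,4.91,0,-1.17,0],[2.0,1.34,4.91,0,-1.17,0]],
  ],
  grip=0.8,
)

```text
time_s: 8.15
ee_pos: [0.47, -0.0913, 0.1241]
eef_rot: [-3.137, 0.473, 1.214]
force: [0.9, -0.3, 0.9]
grip_width: 0.0753
grip_force: 0.0
```

Run:
```python
from h import *
im,_=wfit((.454,-.136,1.208));cv2.imwrite("pics/w4.png",im[:,:,::-1])
wfit((.395,-.207,1.208))
q=_[0];plan((q[0],q[1],.034),q[2],27)
```

```text
tin [ 0.4539 -0.1367  1.1775] cost 0.090 conf 0.84
tin [ 0.3946 -0.2089  1.1549] cost 0.171 conf 0.63
row [-0.03, -0.03, 4.15, 0.18, -0.01, 0.27] n>=3.0 tcp [ 0.451 -0.145  0.017]
```

View pics/w4.png

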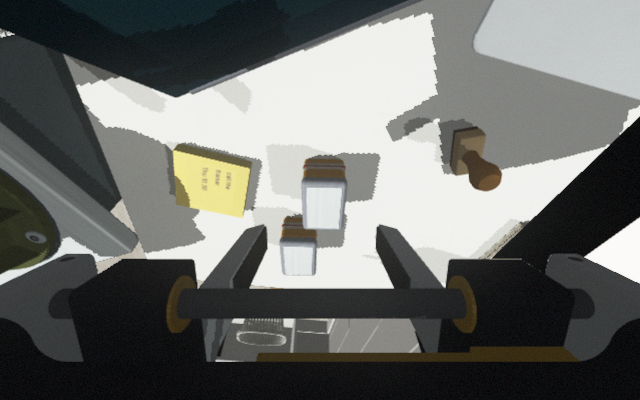

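step_arm(
  plan=[
    [[-0.03,-0.03,1.2,0.18,0,0.27],[-0.03,-0.03,2.3,0.18,0,0.27],[-0.03,-0.03,3.3,0.18,0,0.27],[-0.03,-0.03,4.13,0.18,0,0.27],[-0.03,-0.03,4.13,0.18,0,0.27],[-0.03,-0.03,4.13,0.18,0,0.27]],
  ],
)

```text
time_s: 8.85
ee_pos: [0.4498, -0.1448, 0.0167]
eef_rot: [-3.138, 0.471, 1.178]
force: [0.0, 0.4, 0.8]
grip_width: 0.0751
grip_force: 0.0
```

step_arm(
  plan=[
    [[0,0,0,0,0,0],[0,0,0,0,0,0],[0,0,0,0,0,0],[0,0,0,0,0,0],[0,0,0,0,0,0],[0,0,0,0,0,0]],
  ],
  grip=0.3,
)

```text
time_s: 9.35
ee_pos: [0.45, -0.1446, 0.016]
eef_rot: [-3.139, 0.471, 1.179]
force: [0.4, 1.8, 7.3]
grip_width: 0.044
grip_force: 45.0
```

step_arm(
  plan=[
    [[-0.3,0,-0.6,0,0,0],[-0.6,0,-1.2,0,0,0],[-0.9,0,-1.78,0,0,0],[-0.9,0,-1.78,0,0,0],[-0.9,0,-1.78,0,0,0],[-0.9,0,-1.78,0,0,0],[-0.9,0,-1.78,0,0,0]],
  ],
)

```text
time_s: 9.93
ee_pos: [0.4489, -0.1445, 0.0739]
eef_rot: [-3.135, 0.471, 1.18]
force: [0.8, -0.7, -4.0]
grip_width: 0.0437
grip_force: 45.0
```

step_arm(
  plan=[
    [[0,0,0,0,0,0],[0,0,0,0,0,0],[0,0,0,0,0,0]],
  ],
)

```text
time_s: 10.18
ee_pos: [0.4494, -0.1446, 0.0748]
eef_rot: [-3.136, 0.471, 1.18]
force: [0.4, -0.1, -4.2]
grip_width: 0.044
grip_force: 45.0
```

Run:
```python
from h import *
print(gp())
a=plan((.45,-.10,.29),1.25,27)
b=plan((.52,.23,.29),1.57,27,a)
c=plan((.555,.19,.15),1.57,27,b)
d=plan((.555,.132,.12),1.57,27,c)
```

```text
[ 0.45278324 -0.13671126  0.09153141]
row [-2.03, -0.56, -6.39, -0.35, -0.0, -0.6] n>=4.8 tcp [ 0.447 -0.108  0.273]
row [9.97, -1.16, -5.08, -1.39, 0.0, -2.72] n>=8.1 tcp [0.52  0.221 0.273]
row [0.93, 1.17, 4.76, 0.0, 0.0, 0.0] n>=3.6 tcp [0.555 0.181 0.133]
row [-1.27, 0.0, 1.77, 0.0, 0.0, 0.0] n>=1.6 tcp [0.555 0.123 0.103]
```

step_arm(
  plan=[
    [[-0.3,-0.1,-1.0,-0.05,0,-0.1],[-0.7,-0.2,-2.0,-0.1,0,-0.2],[-1.0,-0.3,-3.1,-0.2,0,-0.3],[-1.3,-0.4,-4.2,-0.25,0,-0.4],[-1.7,-0.5,-5.3,-0.3,0,-0.5],[-2.0,-0.56,-6.2,-0.35,0,-0.6],[-2.03,-0.56,-6.4,-0.35,0,-0.6],[-2.03,-0.56,-6.4,-0.35,0,-0.6]],
  ],
)

```text
time_s: 10.85
ee_pos: [0.4479, -0.1079, 0.2749]
eef_rot: [3.138, 0.47, 1.248]
force: [0.5, 0.2, -5.1]
grip_width: 0.0437
grip_force: 45.0
```

Run:
```python
from h import *
print(gp(),ctrl.get_obs()["grip_width"])
b=plan((.52,.23,.29),1.57,27)
```

```text
[ 0.45056903 -0.09977482  0.29170453] 0.043653574574931076
row [9.99, -1.18, -5.02, -1.36, -0.01, -2.74] n>=8.1 tcp [0.52  0.221 0.273]
```

step_arm(
  plan=[
    [[1.0,-0.12,-0.5,-0.14,0,-0.27],[2.0,-0.24,-1.0,-0.27,0,-0.55],[3.0,-0.36,-1.5,-0.4,0,-0.8],[4.0,-0.48,-2.0,-0.54,0,-1.1],[5.0,-0.6,-2.5,-0.68,0,-1.37],[6.0,-0.7,-3.0,-0.8,0,-1.64],[7.0,-0.83,-3.5,-0.95,0,-1.9],[8.0,-0.95,-4.0,-1.1,0,-2.2]],
  ],
)

```text
time_s: 11.52
ee_pos: [0.5048, 0.1568, 0.2691]
eef_rot: [-3.136, 0.473, 1.511]
force: [-0.2, -0.3, -3.0]
grip_width: 0.0437
grip_force: 45.0
```

step_arm(
  plan=[
    [[1.0,-0.1,-0.5,-0.14,0,-0.27],[2.0,-0.2,-1.0,-0.26,0,-0.54],[2.0,-0.2,-1.0,-0.26,0,-0.54],[2.0,-0.2,-1.0,-0.26,0,-0.54],[2.0,-0.2,-1.0,-0.26,0,-0.54]],
  ],
)

```text
time_s: 11.93
ee_pos: [0.5032, 0.2221, 0.2696]
eef_rot: [-3.136, 0.473, 1.572]
force: [-0.2, 0.7, -3.9]
grip_width: 0.0436
grip_force: 45.0
```

Run:
```python
from h import *
print(gp(),ctrl.get_obs()["eef_rot"])
o=ctrl.get_obs();pose=(np.array(o["ee_pos"]),np.array(o["eef_rot"]))
im=ctrl.camera("wrist")
Md=ctrl.masks_of("supply_box","wrist")
im=im.copy()
for P in BOX:
    for u in cv2.convexHull(proj(pl(P,.5127,.0965,-1.5716),"wrist",pose).astype(np.float32))[:,0]: 
        if abs(u).max()<2000: cv2.circle(im,(int(u[0]),int(u[1])),4,(255,0,0),2)
for k,z in (("catch_hook",.084),("box_floor",.004)):
    print(k,[(np.round(ray(e["at"],"wrist",z,pose),3).tolist(),e["confidence"]) for e in ctrl.place_of(k,"wrist")])
cv2.imwrite("pics/w5.png",im[:,:,::-1])
c=plan((.555,.19,.15),1.57,27)
d=plan((.555,.132,.12),1.57,27,c)
```

```text
[0.50328106 0.2306842  0.28629419] [-3.13556098  0.4725288   1.57220045]
catch_hook [([0.515, 0.183, 0.084], 0.63)]
box_floor [([0.51, 0.096, 0.004], 0.7)]
row [0.89, 1.74, 4.71, -0.03, -0.0, 0.0] n>=3.7 tcp [0.555 0.181 0.133]
row [-1.27, 0.0, 1.77, 0.0, 0.0, 0.0] n>=1.6 tcp [0.555 0.123 0.103]
```

View pics/w5.png

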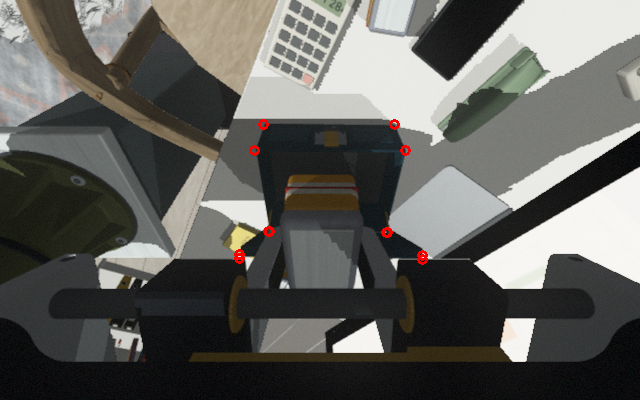

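step_arm(
  plan=[
    [[0.2,0.4,1.0,0,0,0],[0.4,0.8,2.0,0,0,0],[0.6,1.2,3.0,0,0,0],[0.8,1.6,4.0,0,0,0],[0.89,1.74,4.71,0,0,0],[0.89,1.74,4.71,0,0,0],[0.89,1.74,4.71,0,0,0]],
  ],
)

```text
time_s: 12.72
ee_pos: [0.5549, 0.1818, 0.1334]
eef_rot: [-3.137, 0.471, 1.571]
force: [-0.6, -0.1, -2.7]
grip_width: 0.044
grip_force: 45.0
```

step_arm(
  plan=[
    [[-0.4,0,0.5,0,0,0],[-0.8,0,1.1,0,0,0],[-1.27,0,1.77,0,0,0],[-1.27,0,1.77,0,0,0],[-1.27,0,1.77,0,0,0]],
  ],
)

```text
time_s: 13.13
ee_pos: [0.5553, 0.1244, 0.1052]
eef_rot: [-3.141, 0.47, 1.569]
force: [0.8, 0.5, -3.9]
grip_width: 0.0436
grip_force: 45.0
```

Run:
```python
from h import *
o=ctrl.get_obs();print(gp(),o["eef_rot"],o["force"])
plan((.555,.131,.039),1.57,27)
```

```text
[0.55533086 0.13288342 0.1220078 ] [-3.14070971  0.46990094  1.56937819] [ 0.79169306  0.48672892 -3.85000033]
row [1.2, -0.01, 2.5, -0.01, -0.01, -0.01] n>=2.0 tcp [0.555 0.122 0.022]
```

step_arm(
  plan=[
    [[0.25,0,0.6,0,0,0],[0.5,0,1.1,0,0,0],[0.75,0,1.6,0,0,0],[1.0,0,2.05,0,0,0],[1.2,0,2.45,0,0,0],[1.2,0,2.45,0,0,0],[1.2,0,2.45,0,0,0]],
  ],
)

```text
time_s: 13.72
ee_pos: [0.5549, 0.1236, 0.0219]
eef_rot: [-3.138, 0.471, 1.572]
force: [0.9, -0.3, -3.5]
grip_width: 0.0438
grip_force: 45.0
```

Run:
```python
from h import *
o=ctrl.get_obs();print(gp(),o["eef_rot"],o["force"])
```

```text
[0.55493592 0.13217437 0.03864463] [-3.1384852   0.47064548  1.57183969] [ 0.88082939 -0.25995411 -3.48047372]
```

step_arm(
  plan=[
    [[0.03,0,0.05,0,0,0],[0.03,0,0.05,0,0,0],[0.03,0,0.05,0,0,0]],
  ],
)

```text
time_s: 13.97
ee_pos: [0.5549, 0.1234, 0.0203]
eef_rot: [-3.139, 0.47, 1.571]
force: [0.4, -0.1, -3.5]
grip_width: 0.044
grip_force: 45.0
```

step_arm(
  plan=[
    [[0,0,0,0,0,0],[0,0,0,0,0,0],[0,0,0,0,0,0],[0,0,0,0,0,0],[0,0,0,0,0,0]],
  ],
  grip=0.62,
)

```text
time_s: 14.38
ee_pos: [0.5548, 0.1234, 0.02]
eef_rot: [-3.139, 0.471, 1.571]
force: [0.1, -0.3, 0.4]
grip_width: 0.0582
grip_force: 0.0
```

step_arm(
  plan=[
    [[0,0,-0.7,0,0,0],[0,0,-1.6,0,0,0],[0,0,-2.8,0,0,0],[0,0,-4.0,0,0,0],[0,0,-5.2,0,0,0],[0,0,-5.2,0,0,0]],
  ],
)

```text
time_s: 14.88
ee_pos: [0.5569, 0.1973, 0.1654]
eef_rot: [3.135, 0.466, 1.569]
force: [0.7, -0.1, 0.1]
grip_width: 0.0581
grip_force: 0.0
```

Run:
```python
from h import *
o=ctrl.get_obs()
im,q=wfit((.555,.131,1.57),z0=.004);cv2.imwrite("pics/w6.png",im[:,:,::-1])
a=plan((.47,.23,.32),1.45,20)
b=plan((.40,-.13,.30),1.25,27,a)
```

```text
tin [0.5561 0.0869 1.5995] cost 0.483 conf 0.76
row [-1.29, -2.88, -4.67, 0.45, 1.15, 1.06] n>=4.1 tcp [0.469 0.224 0.302]
row [-11.3, -0.93, 4.79, 0.76, -1.16, 1.75] n>=8.9 tcp [ 0.397 -0.138  0.283]
```

View pics/w6.png

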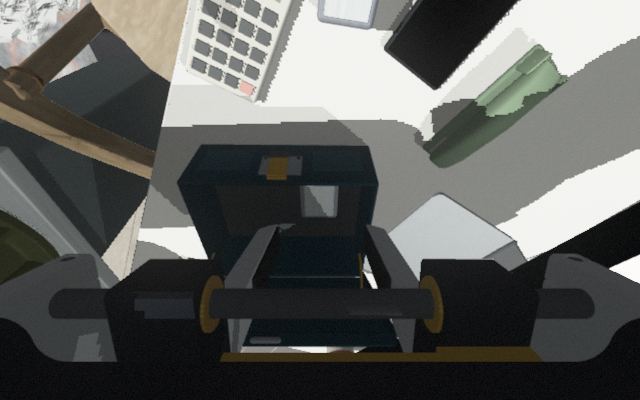

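step_arm(
  plan=[
    [[-0.5,-0.5,-2.0,0,0.3,0.1],[-1.29,-2.88,-4.67,0.45,1.15,1.06],[-1.29,-2.88,-4.67,0.45,1.15,1.06],[-1.29,-2.88,-4.67,0.45,1.15,1.06],[-1.29,-2.88,-4.67,0.45,1.15,1.06],[-1.29,-2.88,-4.67,0.45,1.15,1.06],[-1.29,-2.88,-4.67,0.45,1.15,1.06]],
  ],
)

```text
time_s: 15.57
ee_pos: [0.4693, 0.2227, 0.2999]
eef_rot: [-3.138, 0.352, 1.451]
force: [-0.6, -1.0, 0.4]
grip_width: 0.0585
grip_force: 0.0
```

step_arm(
  plan=[
    [[-11.3,-0.93,4.79,0.76,-1.16,1.75],[-11.3,-0.93,4.79,0.76,-1.16,1.75],[-11.3,-0.93,4.79,0.76,-1.16,1.75],[-11.3,-0.93,4.79,0.76,-1.16,1.75],[-11.3,-0.93,4.79,0.76,-1.16,1.75],[-11.3,-0.93,4.79,0.76,-1.16,1.75],[-11.3,-0.93,4.79,0.76,-1.16,1.75],[-11.3,-0.93,4.79,0.76,-1.16,1.75]],
  ],
  grip=0.8,
)

```text
time_s: 16.23
ee_pos: [0.4029, -0.1057, 0.2825]
eef_rot: [-3.136, 0.474, 1.252]
force: [0.9, 0.5, 0.6]
grip_width: 0.0753
grip_force: 0.0
```

Run:
```python
from h import *
plan((.395,-.2075,.034),1.18,27,back=.12)
```

```text
row [0.82, 0.96, 5.5, 0.26, 0.03, 0.62] n>=4.1 tcp [ 0.413 -0.165  0.124]
```

step_arm(
  plan=[
    [[0.82,0.96,5.5,0.26,0.03,0.62],[0.82,0.96,5.5,0.26,0.03,0.62],[0.82,0.96,5.5,0.26,0.03,0.62],[0.82,0.96,5.5,0.26,0.03,0.62],[0.82,0.96,5.5,0.26,0.03,0.62],[0.82,0.96,5.5,0.26,0.03,0.62],[0.82,0.96,5.5,0.26,0.03,0.62]],
  ],
)

```text
time_s: 16.82
ee_pos: [0.4146, -0.1627, 0.1272]
eef_rot: [3.138, 0.47, 1.178]
force: [-0.9, -0.4, 0.6]
grip_width: 0.0751
grip_force: 0.0
```

Run:
```python
from h import *
im,_=wfit((.395,-.207,1.208));cv2.imwrite("pics/w7.png",im[:,:,::-1])
q=_[0];plan((q[0],q[1],.034),q[2],27)
```

```text
tin [ 0.3946 -0.2087  1.1836] cost 0.091 conf 0.85
row [-0.09, -0.07, 4.19, 0.04, -0.02, -0.05] n>=3.0 tcp [ 0.391 -0.217  0.017]
```

step_arm(
  plan=[
    [[-0.09,-0.07,1.2,0,0,-0.05],[-0.09,-0.07,2.3,0,0,-0.05],[-0.09,-0.07,3.3,0,0,-0.05],[-0.09,-0.07,4.17,0,0,-0.05],[-0.09,-0.07,4.17,0,0,-0.05],[-0.09,-0.07,4.17,0,0,-0.05]],
  ],
)

```text
time_s: 17.42
ee_pos: [0.3908, -0.2166, 0.0173]
eef_rot: [3.14, 0.47, 1.183]
force: [0.4, -0.6, 0.1]
grip_width: 0.0751
grip_force: 0.0
```

step_arm(
  plan=[
    [[0,0,0,0,0,0],[0,0,0,0,0,0],[0,0,0,0,0,0],[0,0,0,0,0,0],[0,0,0,0,0,0],[0,0,0,0,0,0]],
  ],
  grip=0.3,
)

```text
time_s: 17.92
ee_pos: [0.3909, -0.2166, 0.0168]
eef_rot: [3.139, 0.469, 1.183]
force: [0.1, 2.9, 7.4]
grip_width: 0.044
grip_force: 45.0
```

step_arm(
  plan=[
    [[-0.3,0,-0.6,0,0,0],[-0.6,0,-1.2,0,0,0],[-0.9,0,-1.78,0,0,0],[-0.9,0,-1.78,0,0,0],[-0.9,0,-1.78,0,0,0],[-0.9,0,-1.78,0,0,0],[-0.9,0,-1.78,0,0,0]],
  ],
)

```text
time_s: 18.5
ee_pos: [0.3896, -0.2163, 0.0748]
eef_rot: [-3.141, 0.469, 1.185]
force: [-0.2, -0.4, -4.4]
grip_width: 0.044
grip_force: 45.0
```

step_arm(
  plan=[
    [[0,0,0,0,0,0],[0,0,0,0,0,0],[0,0,0,0,0,0]],
  ],
)

```text
time_s: 18.75
ee_pos: [0.3901, -0.2165, 0.0756]
eef_rot: [3.141, 0.469, 1.184]
force: [0.6, -0.1, -3.0]
grip_width: 0.0436
grip_force: 45.0
```

Run:
```python
from h import *
print(gp(),ctrl.get_obs()["force"])
a=plan((.42,-.13,.29),1.23,27)
b=plan((.48,.23,.29),1.57,27,a)
```

```text
[ 0.39328    -0.20862413  0.09236182] [ 0.56324291 -0.14143186 -2.95805042]
row [-0.52, -0.15, -7.13, -0.19, -0.02, -0.39] n>=5.1 tcp [ 0.417 -0.138  0.273]
row [10.69, -2.03, -5.45, -1.47, 0.0, -2.89] n>=8.8 tcp [0.48  0.221 0.273]
```

step_arm(
  plan=[
    [[-0.1,0,-1.1,0,0,0],[-0.15,-0.05,-2.2,-0.05,0,-0.1],[-0.2,-0.07,-3.3,-0.1,0,-0.15],[-0.3,-0.1,-4.4,-0.1,0,-0.2],[-0.4,-0.12,-5.5,-0.15,0,-0.3],[-0.5,-0.15,-6.6,-0.2,0,-0.4],[-0.52,-0.15,-7.13,-0.2,0,-0.4],[-0.52,-0.15,-7.13,-0.2,0,-0.4]],
  ],
)

```text
time_s: 19.42
ee_pos: [0.4183, -0.1373, 0.2767]
eef_rot: [3.135, 0.468, 1.229]
force: [0.9, -0.3, -4.2]
grip_width: 0.0439
grip_force: 45.0
```

step_arm(
  plan=[
    [[1.1,-0.2,-0.6,-0.15,0,-0.3],[2.1,-0.4,-1.1,-0.3,0,-0.6],[3.2,-0.6,-1.6,-0.45,0,-0.9],[4.2,-0.8,-2.1,-0.6,0,-1.15],[5.2,-1.0,-2.7,-0.7,0,-1.4],[6.2,-1.2,-3.2,-0.85,0,-1.7],[7.2,-1.4,-3.7,-1.0,0,-2.0],[8.2,-1.6,-4.2,-1.15,0,-2.25]],
  ],
)

```text
time_s: 20.08
ee_pos: [0.4637, 0.1397, 0.2731]
eef_rot: [3.142, 0.471, 1.497]
force: [0.1, 0.4, -4.2]
grip_width: 0.0438
grip_force: 45.0
```

step_arm(
  plan=[
    [[1.0,-0.2,-0.5,-0.12,0,-0.25],[2.4,-0.4,-1.2,-0.3,0,-0.6],[2.4,-0.4,-1.2,-0.3,0,-0.6],[2.4,-0.4,-1.2,-0.3,0,-0.6],[2.4,-0.4,-1.2,-0.3,0,-0.6]],
  ],
)

```text
time_s: 20.5
ee_pos: [0.4579, 0.2191, 0.2729]
eef_rot: [-3.141, 0.471, 1.566]
force: [0.3, -0.8, -3.7]
grip_width: 0.0439
grip_force: 45.0
```

Run:
```python
from h import *
o=ctrl.get_obs();print(gp(),o["eef_rot"],o["force"])
c=plan((.471,.19,.15),1.57,27)
d=plan((.471,.132,.12),1.57,27,c)
```

```text
[0.45791009 0.22761868 0.28967834] [-3.14125871  0.47146043  1.56618249] [ 0.26620974 -0.77224378 -3.73119146]
row [1.0, 0.44, 4.72, -0.02, 0.0, -0.03] n>=3.5 tcp [0.471 0.181 0.133]
row [-1.27, 0.0, 1.77, 0.0, 0.0, 0.0] n>=1.6 tcp [0.471 0.123 0.103]
```

step_arm(
  plan=[
    [[0.2,0.1,1.0,0,0,0],[0.4,0.2,2.0,0,0,0],[0.6,0.3,3.0,0,0,0],[0.8,0.4,4.0,0,0,0],[1.0,0.44,4.72,0,0,0],[1.0,0.44,4.72,0,0,0],[1.0,0.44,4.72,0,0,0]],
  ],
)

```text
time_s: 21.08
ee_pos: [0.4711, 0.1808, 0.1345]
eef_rot: [3.142, 0.471, 1.564]
force: [0.0, 0.2, -3.0]
grip_width: 0.0434
grip_force: 45.0
```

step_arm(
  plan=[
    [[-0.4,0,0.5,0,0,0],[-0.8,0,1.1,0,0,0],[-1.27,0,1.77,0,0,0],[-1.27,0,1.77,0,0,0],[-1.27,0,1.77,0,0,0]],
  ],
)

```text
time_s: 21.5
ee_pos: [0.4715, 0.1237, 0.106]
eef_rot: [3.138, 0.469, 1.563]
force: [0.3, -0.0, -3.2]
grip_width: 0.0434
grip_force: 45.0
```

step_arm(
  plan=[
    [[0.25,0,0.6,0,0,0],[0.5,0,1.1,0,0,0],[0.75,0,1.6,0,0,0],[1.0,0,2.05,0,0,0],[1.2,0,2.45,0,0,0],[1.2,0,2.45,0,0,0],[1.2,0,2.45,0,0,0]],
  ],
)

```text
time_s: 22.08
ee_pos: [0.4714, 0.1235, 0.0233]
eef_rot: [3.139, 0.47, 1.565]
force: [0.1, -0.6, -4.4]
grip_width: 0.0438
grip_force: 45.0
```

Run:
```python
from h import *
o=ctrl.get_obs();print(gp(),o["eef_rot"],o["force"])
```

```text
[0.47144436 0.13203676 0.04006519] [3.1393862  0.46983835 1.56538343] [ 0.09280617 -0.64653668 -4.38833128]
```

step_arm(
  plan=[
    [[0.04,0,0.07,0,0,0],[0.04,0,0.07,0,0,0],[0.04,0,0.07,0,0,0]],
  ],
)

```text
time_s: 22.33
ee_pos: [0.4715, 0.1234, 0.021]
eef_rot: [3.139, 0.469, 1.565]
force: [0.7, 0.7, -1.2]
grip_width: 0.0437
grip_force: 45.0
```

step_arm(
  plan=[
    [[0,0,0,0,0,0],[0,0,0,0,0,0],[0,0,0,0,0,0],[0,0,0,0,0,0],[0,0,0,0,0,0]],
  ],
  grip=0.62,
)

```text
time_s: 22.75
ee_pos: [0.4711, 0.1232, 0.0204]
eef_rot: [3.14, 0.47, 1.565]
force: [0.7, 0.1, -0.2]
grip_width: 0.0581
grip_force: 0.0
```

step_arm(
  plan=[
    [[0,0,-0.7,0,0,0],[0,0,-1.6,0,0,0],[0,0,-2.8,0,0,0],[0,0,-4.0,0,0,0],[0,0,-5.2,0,0,0],[0,0,-5.2,0,0,0]],
  ],
)

```text
time_s: 23.25
ee_pos: [0.4729, 0.1969, 0.1652]
eef_rot: [3.131, 0.465, 1.563]
force: [0.5, 0.4, 1.4]
grip_width: 0.0583
grip_force: 0.0
```

step_arm(
  plan=[
    [[1.0,0,-3.5,0,0,0],[1.0,0,-3.5,0,0,0],[1.0,0,-3.5,0,0,0],[1.0,0,-3.5,0,0,0],[1.0,0,-3.5,0,0,0]],
  ],
  grip=0,
)

```text
time_s: 23.67
ee_pos: [0.4714, 0.2685, 0.2392]
eef_rot: [3.139, 0.47, 1.566]
force: [-0.0, -0.1, -0.3]
grip_width: 0.0283
grip_force: 0.0
```

Run:
```python
from h import *
for c in("wrist",):
    im=ctrl.camera(c)
    cv2.imwrite("pics/w8.png",im[:,:,::-1])
print([(np.round(e["at"]),e["confidence"]) for e in ctrl.masks_of("tin_1","wrist")])
```

```text
[(array([420.,  53.]), 0.96), (array([320., 207.]), 0.95), (array([375., 204.]), 0.75), (array([510., 135.]), 0.5)]
```

View pics/w8.png

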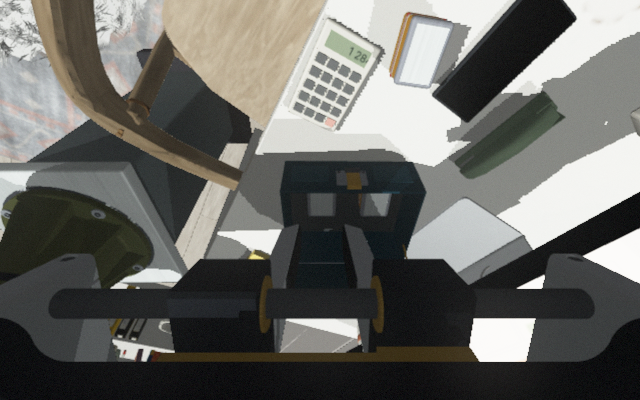

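Run:
```python
from h import *
g=ctrl.grasp_offset
a=plan((.46,.22,.275+g),1.5708,0)
b=plan((.46,.09,.26+g),1.5708,0,a)
```

```text
row [-1.97, -0.36, -0.39, -0.01, 4.5, -0.05] n>=3.8 tcp [0.46  0.22  0.275]
row [-4.33, -0.0, 0.5, 0.0, 0.0, 0.0] n>=3.1 tcp [0.46 0.09 0.26]
```

step_arm(
  plan=[
    [[-1.97,-0.36,-0.39,0,4.5,-0.05],[-1.97,-0.36,-0.39,0,4.5,-0.05],[-1.97,-0.36,-0.39,0,4.5,-0.05],[-1.97,-0.36,-0.39,0,4.5,-0.05],[-1.97,-0.36,-0.39,0,4.5,-0.05],[-1.97,-0.36,-0.39,0,4.5,-0.05]],
  ],
)

```text
time_s: 24.27
ee_pos: [0.4602, 0.219, 0.2759]
eef_rot: [-3.141, 0.001, 1.568]
force: [0.4, -0.4, -0.3]
grip_width: 0.0003
grip_force: 0.0
```

step_arm(
  plan=[
    [[-4.33,0,0.3,0,0,0],[-4.33,0,0.5,0,0,0],[-4.33,0,0.5,0,0,0],[-4.33,0,0.5,0,0,0],[-4.33,0,0.5,0,0,0],[-4.33,0,0.5,0,0,0]],
  ],
)

```text
time_s: 24.77
ee_pos: [0.4603, 0.0914, 0.2609]
eef_rot: [-3.14, 0.0, 1.571]
force: [0.8, 0.8, -0.3]
grip_width: 0.0006
grip_force: 0.0
```

Run:
```python
from h import *
o=ctrl.get_obs();print(o["ee_pos"],o["eef_rot"],o["force"])
g=ctrl.grasp_offset
for y,z in((.0935,.192),(.1144,.1661),(.1289,.1442),(.1387,.1197),(.1434,.0935),(.1435,.08),(.1435,.077)): plan((.46,y,z+g),1.5708,0)
```

```text
[0.46033784 0.0914389  0.26088769] [-3.14032441e+00  7.20588869e-05  1.57094377e+00] [ 0.82234177  0.76897861 -0.28106459]
row [0.07, -0.01, 2.3, -0.01, 0.0, 0.0] n>=1.7 tcp [0.46  0.094 0.192]
row [0.77, -0.01, 3.16, -0.01, 0.0, 0.0] n>=2.3 tcp [0.46  0.114 0.166]
row [1.25, -0.01, 3.89, -0.01, 0.0, 0.0] n>=2.9 tcp [0.46  0.129 0.144]
row [1.58, -0.01, 4.71, -0.01, 0.0, 0.0] n>=3.6 tcp [0.46  0.139 0.12 ]
row [1.73, -0.0, 5.58, -0.01, 0.0, 0.0] n>=4.2 tcp [0.46  0.143 0.094]
row [1.74, -0.0, 6.03, -0.01, 0.0, 0.0] n>=4.5 tcp [0.46  0.144 0.08 ]
row [1.74, -0.0, 6.13, -0.01, 0.0, 0.0] n>=4.6 tcp [0.46  0.144 0.077]
```

step_arm(
  plan=[
    [[0.07,0,1.2,0,0,0],[0.07,0,2.2,0,0,0],[0.4,0,2.75,0,0,0],[0.77,0,3.16,0,0,0],[1.02,0,3.52,0,0,0],[1.25,0,3.89,0,0,0],[1.42,0,4.3,0,0,0],[1.58,0,4.71,0,0,0]],
  ],
)

```text
time_s: 25.43
ee_pos: [0.4606, 0.14, 0.1197]
eef_rot: [3.14, -0.001, 1.573]
force: [-0.5, 0.5, 1.3]
grip_width: 0.0003
grip_force: 0.7
```

step_arm(
  plan=[
    [[0.08,0,0.45,0,0,0],[0.15,0,0.87,0,0,0],[0.16,0,1.1,0,0,0],[0.16,0,1.25,0,0,0],[0.16,0,1.34,0,0,0],[0.16,0,1.42,0,0,0],[0.16,0,1.42,0,0,0]],
  ],
)

```text
time_s: 26.02
ee_pos: [0.4606, 0.144, 0.0787]
eef_rot: [3.141, -0.002, 1.572]
force: [-8.9, 1.3, 18.9]
grip_width: 0.0006
grip_force: 9.3
```

step_arm(
  plan=[
    [[0,0,-0.3,0,0,0],[0,0,-0.8,0,0,0],[0,0,-2,0,0,0],[0,0,-4,0,0,0],[0,0,-6,0,0,0],[0,0,-6,0,0,0],[0,0,-6,0,0,0]],
  ],
)

```text
time_s: 26.6
ee_pos: [0.4623, 0.1436, 0.2651]
eef_rot: [3.13, -0.004, 1.571]
force: [0.9, -0.5, 0.2]
grip_width: 0.0006
grip_force: 0.0
```

Run:
```python
from h import *
ims=[]
for c,(r0,r1,c0,c1) in(("scene",(50,250,180,460)),("top",(80,290,180,460))):
    im=ctrl.camera(c)
    ims.append(cv2.resize(im[r0:r1,c0:c1],(560,290)))
cv2.imwrite("pics/end.png",np.vstack(ims)[:,:,::-1]);print(ctrl.get_obs()["force"])
```

```text
[-0.22567361  0.84044267 -1.27269074]
```

View pics/end.png

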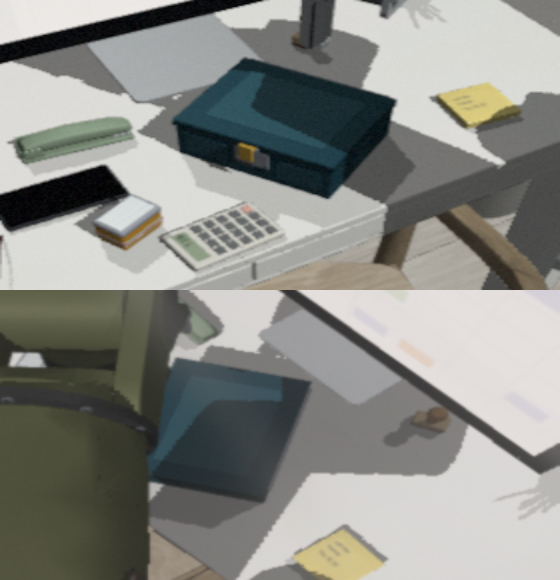

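The picture shows the lid flat and held by its brass catch (upper crop, about (245,153)). The empty tin stands upright on the desk, and the stapler, phone and stamp are where they were.

```bash
python3 -c "
from station import ctrl
print(ctrl.hand_in())"
```

```text
the job is handed in; nothing more can be done
None
```

Job handed in at about 27 s: the two full tins stand in the box, the empty one stands on the desk, and the lid is held shut by its catch; the hand-in returned no verdict.

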